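Third hand: hold the fitting bar against the sprung stop of a mounting jig

ROBOT

A 6-joint arm with a two-finger parallel gripper is mounted at the origin on a cart in front of the work surface, level with it; the furniture and walls round the work are solid. World frame = base frame: x ahead of the robot, y to its left, z up, the work surface at z = 0. Lengths are in mm, angles in rad, forces in N, time in s.
With the tool pointing down it reaches from about 275 to 1000 mm from the base axis. Payload 8.4 kg.
Tool frame: the origin (TCP) lies at the very end of the fingers, on their centre line; the grasp point (between the pads) lies 19 mm behind it; z points along the fingers, y is the line along which they close (so a half turn about z gives the same grasp; the last joint's range is limited). The gripper opens to 85 mm and grips with 20 to 120 N. Pads are 22 mm wide; open, the fingers measure 114 mm over their backs; the gripper's body (76 mm by 85 mm) begins 54 mm behind the grasp point. The pads swing forward as they close: fully open they stand 13 mm farther back than shut.
Start: joints at [-1.292, 0.353, 1.633, -0, 1.155, -0.002], TCP at [173.201, -600.524, 231.281] pointing down, gripper open.
Joint ranges: [-2.63, 2.63], [-0.92, 2.1], [0.06, 2.66], [-1.3, 4.44], [0, 2.69], [-3.02, 3.02]. Speed limits (rad/s): [2.22, 2.22, 2.79, 3.14, 3.14, 3.14].

INTERFACE

Orientations are given as [roll, pitch, yaw] about the fixed x, y, z axes, in that order (R = Rz(yaw) Ry(pitch) Rx(roll)).
In Python, from rig import sensors, grab_frame, camera_params, order gives the robot as it stands. The module is installed in compiled form; this text tells all that it offers.
- The arm moves only by the tool move_arm, never from a script. Its argument "motion" is a list of rows, each a list of 7 numbers: the turn, a rotation vector about the tool's x, y, z in rad, then the shift along the tool's x, y, z in m, then the finger opening in m, from 0 to 0.0854. A call has 1 to 8 rows; each row is the pose to reach, as a shift and turn from the pose commanded when the call began, along the tool's axes at that moment; what a row does not reach only later rows make up. A row lasts 1/8 s, in which the tool goes at most 62.5 mm and 10.7 degrees, less where a joint would pass 70% of its speed; a pose out of reach is approached as far as the arm can. A call with a gripper value outside its range is refused whole. The fingers move at their own pace and stop on an object; "grip_force" is the grip in N (left out, the last holds). Time passes only in rows, so rows that repeat a pose let the fingers close. It gives the time, the measured TCP pose, the force, the opening and the grip force at its end, in the units of the state.
- sensors.sense(): the state, without advancing time (a new reading comes with each control period).
- grab_frame(name): name is "scene" or "top" or "wrist"; returns (picture, depth): 480x640x3 uint8, red, green, blue; 480x640 float32, mm along the optical axis (not along the pixel's ray), 0 where there is no reading.
- camera_params(name): a dict with "camera_matrix" (3x3 intrinsics, pixels), "world_from_camera" (4x4, takes a point from camera to world coordinates). Camera axes: x right, y down, z forward; pixel columns grow to the right and rows downward; lengths in mm; the calibration is good to about 2 mm. A picture is of the moment at which its call begins: read the wrist's pose just before it. camera_params takes no time and is no camera call; for the wrist camera it gives the pose at the moment of the call.
- order.sign_off(): hands the job in; it is judged then, once.
The state is a dict: "clock": time; "qpos": joint angles; "qvel": joint speeds; "joint_efforts": joint torques, N m; "eef_pos": TCP position; "tcp_rot": TCP orientation; "contact_force": force on the tool from outside, world axes, zero at the start; "wrist_torque": the same for the moment, N m; "opening": opening from 0.0 (shut) to 1.0 (fully open); "grasp_force": force on a finger pad.
Only numpy, scipy, OpenCV 4.12 (cv2) and the standard library are available. Lean on these libraries where they do the work, as an engineer would, in place of code of your own. Each camera call takes 0.05 s, during which the arm holds its last target. There are 200 camera calls.

TASK

Three bare metal bars lie on the bench; find the one that fits the rectangular throat of the mounting jig, slide it endwise and upright through the throat and press its end against the sprung stop behind, with a steady 10 N or so (6 to 14 N, the index blade standing between the two ticks of the scale), so that a colleague can tighten the clamp screws. Never drive the stop to its end, do not shift the beaker or the brown bottle near the bars, and let the other two bars end up lying on the bench. Finish while still gripping the bar and pressing: do not let go.

Things in the scene. Friction and masses are not known exactly. Their poses are not given: they have to be found in the camera images.
- jig: fixed mounting jig: black steel base 130 x 100 x 12 mm with a bare metal gate, and behind it the sprung stop and its spring housing (x 56 to 82, 70 high). Origin: on the worktop, under the gate; x is the pushing direction, z up; base from x -40 to +90. Black thumb screws stand out sideways to y +-51.
- throat (a point): centre of the throat's mouth, at x -30, y 0, z 35 mm in the jig's frame; axes as the jig's. The throat is 28 wide (y), 38 high (jig z 16 to 54) and 35 long (jig x -30 to +5), roofed by a strap (top at z 64, screw heads to 68); two flared lead-in plates reach forward to jig x -43.
- scale (a point): midway between the two raised dark ticks on the scale bar at the +y side of the stop, jig x +30, y +17.5, z 80 mm; the ticks mark 6 and 14 mm of stop travel, that is 6 and 14 N, tops at z 84.
- sprung_stop (a joint): travel of the sprung stop along the jig's +x, in m, 0 at rest, 0.024 at its end. Spring 1000 N/m without preload: 0.010 is 10 N. An upright index blade on it moves past the scale bar.
- stop_face (a point): centre of the sprung stop's flat face (26 wide, 34 high), which looks to the jig's -x; at rest it is at x +12, y 0, z 35 mm in the jig's frame, and it moves with the stop; axes as the jig's.
- slim_bar: bar of plain bare steel-grey metal, 130 long (its x axis), 24 wide (y), 30 high (z), rectangular section, both ends alike, a screw hole near each end of the top; the one that fits the throat, with 2 mm to spare on each side; 0.18 to 0.33 kg. Origin: centre of its underside; z up. Sizes in mm.
- wide_bar: bar of plain bare steel-grey metal, 130 long (its x axis), 36 wide (y), 30 high (z), rectangular section, both ends alike, a screw hole near each end of the top; too wide for the throat; 0.38 kg. Origin: centre of its underside; z up. Sizes in mm.
- tall_bar: bar of plain bare steel-grey metal, 130 long (its x axis), 24 wide (y), 46 high (z), rectangular section, both ends alike, a screw hole near each end of the top; too high for the throat; 0.39 kg. Origin: centre of its underside; z up. Sizes in mm.
- beaker: clear plastic beaker, 65 across, 77 high, standing; origin at the centre of its base
- bottle: brown bottle with a black cap, 55 across, 112 high, standing; origin at the centre of its base
There are look-alikes about, which are no part of the job. What is shaped like the tall_bar but orange or red is not meant.

How it is judged (in metres and radians):
On the way, in this order (a step that is already met when the one before it is completed fails the run):
1. the slim bar is lifted clear of the bench (height (world z) of slim_bar above 0.012 m), for 0.2 s.
2. the slim bar's leading end is inside the throat, bar in line with it (x of slim_bar in the frame of jig above -0.085 m and z of slim_bar in the frame of jig between 0.012 and 0.03 m and y of slim_bar in the frame of jig between -0.006 and 0.006 m and angle between the x axis of slim_bar and the x axis of jig, either way round below 0.12 rad and angle between the z axis of slim_bar and the z axis of jig, either way round below 0.12 rad), for 0.1 s.
At the end, for the whole second after the job is handed in: the slim bar lies in the throat in line with it (within 6 mm and 0.12 rad), still held by the fingers and at rest (under 10 mm/s), its end pressing the sprung stop with 6 to 14 N (stop pushed in 6 to 14 mm); the other two bars lie on the bench (undersides below 30 mm) (contact force between slim_bar and sprung_stop between 6 and 14 N and value of joint sprung_stop between 0.006 and 0.014 m and contact force between the fingers and slim_bar above 3 N and x of slim_bar in the frame of jig between -0.052 and -0.034 m and z of slim_bar in the frame of jig between 0.012 and 0.03 m and y of slim_bar in the frame of jig between -0.006 and 0.006 m and angle between the x axis of slim_bar and the x axis of jig, either way round below 0.12 rad and angle between the z axis of slim_bar and the z axis of jig, either way round below 0.12 rad and linear speed of slim_bar below 0.01 m/s and height (world z) of each of wide_bar, tall_bar below 0.03 m); the arm keeps its last pose, push and grip.
It fails at once if the sprung stop is driven to its end (more than 22 mm) (value of joint sprung_stop above 0.022 m).
It fails at once if the beaker or the brown bottle is shifted more than 30 mm or tipped (distance of any of beaker, bottle from where it was at the start of the episode above 0.03 m or angle between any of beaker, bottle's own z axis and vertical above 0.3 rad).
It also fails if it takes over 42 s, if anything falls off the work surface, if the arm or the gripper's body presses on something with over 40 N, if the wrist force passes 120 N, or if a joint passes its speed limit or range.

## Working session

There is one attempt and no reset: what is moved stays moved. The work goes in short steps, Python scripts to look and compute and a tool call to move; the robot and the scene stay as the last step left them, time stands still between calls to the robot, and variables do not carry over. Pictures are saved under pics/ and viewed, at most 10 in all, crops included, and the job is handed in when it is done.

Besides the shell and the picture viewer there is one more tool, called after "Request:" in YAML: its name, and indented under it one key for each argument. move_arm: Moves the arm, as the interface text tells. Its arguments: {"type":"object","properties":{"motion":{"type":"array","items":{"type":"array","items":{"type":"number"}}},"grip_force":{"type":"number"}},"required":["motion"]}

```bash
mkdir -p pics
cat > h.py <<'E'
import numpy as np, cv2
from rig import sensors, grab_frame, camera_params, order
def cloud(name):
    P=camera_params(name); im,d=grab_frame(name)
    K=np.array(P["camera_matrix"]);T=np.array(P["world_from_camera"])
    v,u=np.mgrid[:480,:640]
    c=np.stack([(u-K[0,2])/K[0,0]*d,(v-K[1,2])/K[1,1]*d,d],-1)
    w=c@T[:3,:3].T+T[:3,3]; w[d==0]=np.nan
    return im,w
E
python3 - <<'E'
from h import *
print(sensors.sense())
for n in("top","scene"):
    im,w=cloud(n); cv2.imwrite(f"pics/{n}0.png",im[...,::-1]); np.save(n+"0.npy",w)
    print(n,np.array(camera_params(n)["world_from_camera"]).round(2).tolist())
E
```

```text
{'clock': 0.0, 'qpos': array([-1.29241035e+00,  3.53648853e-01,  1.63415125e+00, -1.63085047e-06,
        1.15517643e+00, -2.37598156e-03]), 'qvel': array([ 1.71318729e-03, -9.09187811e-04, -6.62300907e-05, -2.20917108e-04,
       -1.78638658e-03,  7.12695403e-04]), 'joint_efforts': array([-4.40208960e-04, -6.05254269e+01, -3.42071342e+01, -2.29026418e-04,
        9.15649754e-03,  3.52879658e-05]), 'eef_pos': array([ 173.06238298, -600.06390218,  230.55390959]), 'tcp_rot': array([-3.14020878e+00, -1.79696536e-06,  2.80762613e-01]), 'contact_force': array([0.75469397, 0.06598927, 0.19987966]), 'wrist_torque': array([-0.01091418,  0.0176231 ,  0.01650215]), 'grasp_force': 0.0, 'opening': 1.0032898530481358}
top [[0.02, -1.0, 0.07, 496.27], [-1.0, -0.02, 0.0, 93.28], [-0.0, -0.07, -1.0, 1203.33], [0.0, 0.0, 0.0, 1.0]]
scene [[-0.89, -0.17, 0.42, 89.18], [-0.45, 0.38, -0.81, 1064.28], [-0.02, -0.91, -0.41, 590.48], [0.0, 0.0, 0.0, 1.0]]
```

View pics/top0.png

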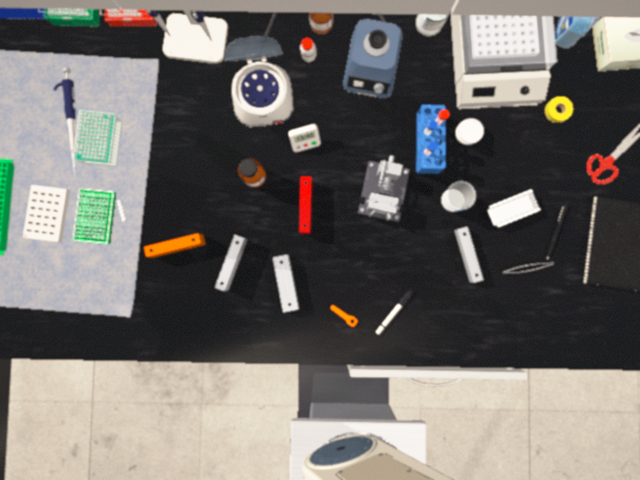

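View pics/scene0.png

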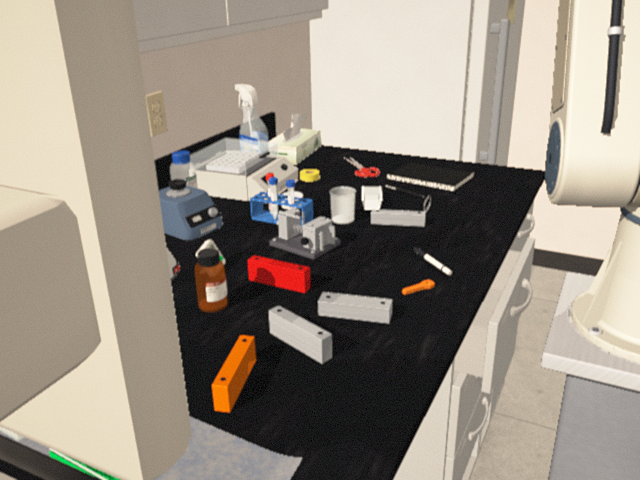

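The top view shows three grey bars at about (231,263), (286,283) and (469,255), and the jig at (384,188). The beaker is at (458,196), the brown bottle at (252,173). The scene view agrees. Next I measure the bars' sections and the jig.

Run:
```python
from h import *
w=np.load("top0.npy")
print("bench z",np.nanmedian(w[320:345,200:300,2]))
for n,(u0,u1,v0,v1) in dict(A=(210,252,228,296),B=(268,304,250,318),C=(450,488,222,290),beaker=(438,478,176,214),bottle=(234,270,154,190)).items():
    p=w[v0:v1,u0:u1].reshape(-1,3); p=p[p[:,2]>12]
    zt=np.percentile(p[:,2],80); q=p[p[:,2]>zt-6]
    (c,s,a)=cv2.minAreaRect(q[:,:2].astype(np.float32)); print(n,len(q),"ztop",zt.round(1),np.round(c,1),np.round(s,1),round(a,1))
p=w[150:230,350:415]
im=cv2.imread("pics/top0.png")[145:230,345:420]
z=np.clip(p[...,2],0,100)/100*255
zz=cv2.applyColorMap(np.clip(w[145:230,345:420,2]*2.5,0,255).astype(np.uint8),cv2.COLORMAP_JET)
cv2.imwrite("pics/jig.png",cv2.resize(np.hstack([im,zz]),None,fx=5,fy=5,interpolation=cv2.INTER_NEAREST))
```

```text
bench z 1.0896307181435532
A 583 ztop 48.9 [518.2 306.7] [ 25.1 129.8] 71.0
B 835 ztop 33.0 [473.  177.8] [129.6  36.4] 12.2
C 572 ztop 33.5 [ 547.6 -254. ] [129.9  25.9] 16.5
beaker 146 ztop 74.4 [ 679.  -220.4] [63.6 63.3] 81.1
bottle 250 ztop 113.1 [728. 261.] [38.8 37.6] 44.6<stdin>:11: RuntimeWarning: invalid value encountered in cast
```

View pics/jig.png

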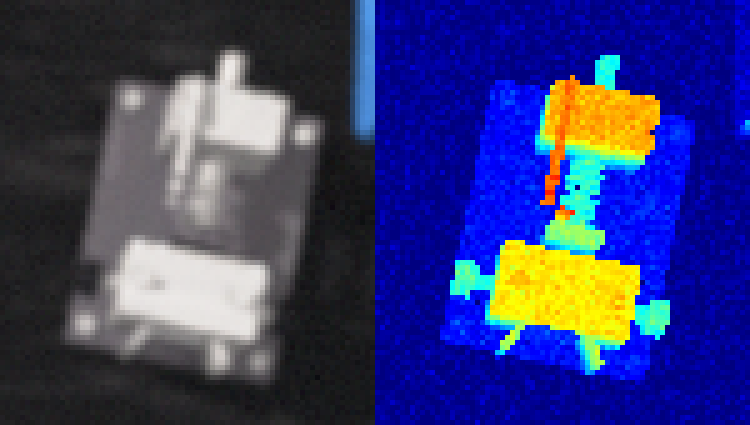

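The jig picture shows the base, with the gate strap low at (190,290), the housing at (240,120), the scale bar at (185,120) and the lead-in plates at the bottom. Bar C (25.9 wide, 33 high) is the slim bar, near the beaker. Next is the jig pose.

Run:
```python
from h import *
w=np.load("top0.npy")
p=w[145:230,345:420].reshape(-1,3); p=p[np.isfinite(p[:,2])]
for lo,hi in((7,20),(60,68.5),(69.5,76)):
    q=p[(p[:,2]>lo)&(p[:,2]<hi)]
    if lo<10: 
        q=q[(abs(q[:,0]-680)<90)]
    r=cv2.minAreaRect(q[:,:2].astype(np.float32)); print(lo,hi,len(q),np.round(r[0],1),np.round(r[1],1),round(r[2],2),q.mean(0).round(1))
C=np.load("top0.npy")[222:290,450:488].reshape(-1,3)
print("beaker dist to bar: see")
```

```text
7 20 1229 [686.8 -50.2] [164.  178.6] 0.47 [699.5 -51.1  13.5]
60 68.5 421 [694.9 -50.8] [ 64.8 119.5] 80.71 [667.2 -46.5  65.3]
69.5 76 225 [699.7 -52.8] [ 61.8 110.8] 78.8 [730.  -58.5  72.2]
beaker dist to bar: see
```

```bash
cat >> h.py <<'E'
from scipy.optimize import minimize
# jig boxes x0,x1,y0,y1,ztop
def jigfit(p,x0):
    """p Nx3 points; fit (x,y,yaw,dz) by trimmed height residual of base/strap edge model"""
    def cost(a):
        c,s=np.cos(a[2]),np.sin(a[2]); d=p[:,:2]-a[:2]
        X=c*d[:,0]+s*d[:,1]; Y=-s*d[:,0]+c*d[:,1]; z=p[:,2]-a[3]
        m=np.zeros(len(p)); ig=(np.abs(Y)>50)&(X>-40)&(X<90)&(np.abs(Y)<56)&(z>14)
        m[(X>-40)&(X<90)&(np.abs(Y)<50)]=12
        r=np.abs(z-m)
        h=(X>-30)&(X<5)&(z>50)            # strap: width unknown
        r[h]=np.abs(z[h]-64)
        h=(X>56)&(X<82)&(z>50); r[h]=np.abs(z[h]-70)
        return np.minimum(r,8).mean()
    best=None
    for dx in(-6,0,6):
      for dy in(-6,0,6):
        r=minimize(cost,np.add(x0,[dx,dy,0,0]),method="Nelder-Mead",options=dict(initial_simplex=np.add(x0,[dx,dy,0,0])+np.vstack([np.zeros(4),np.diag([8,8,.1,2])]),maxiter=600))
        if best is None or r.fun<best.fun: best=r
    return best
def tojig(p,a):
    c,s=np.cos(a[2]),np.sin(a[2]); d=p[:,:2]-a[:2]
    return np.c_[c*d[:,0]+s*d[:,1],-s*d[:,0]+c*d[:,1],p[:,2]-a[3]]
def jigreport(p,a):
    q=tojig(p,a); f=lambda m,k:np.percentile(q[m][:,k],[2,50,98]).round(1)
    st=(q[:,2]>58)&(q[:,2]<70)&(abs(q[:,0]+12)<25)&(abs(q[:,1])<60); print("strap x",f(st,0),"y",f(st,1),"z",f(st,2))
    ho=(q[:,2]>60)&(q[:,2]<74)&(abs(q[:,0]-69)<22)&(abs(q[:,1])<60); print("housing x",f(ho,0),"y",f(ho,1),"z",f(ho,2))
    st=(q[:,2]>58)&(q[:,2]<70)&(abs(q[:,0]+12)<15)
    for s in(-1,1):
        l=(q[:,2]>20)&(q[:,0]>-45)&(q[:,0]<-33)&(q[:,1]*s>0)&(abs(q[:,1])<40)
        if l.sum()>3: print("leadin",s,l.sum(),q[l].mean(0).round(1))
E
python3 - <<'E'
from h import *
w=np.load("top0.npy"); p=w[140:235,340:425].reshape(-1,3); p=p[np.isfinite(p[:,2])]
p=p[(p[:,1]>-125)]
r=jigfit(p,[675,-48,-.18,1]); print(r.x.round(3),r.fun); jigreport(p,r.x)
P=np.array(camera_params("wrist")["world_from_camera"]); s=sensors.sense()
from scipy.spatial.transform import Rotation as R
Rt=R.from_euler("xyz",s["tcp_rot"]).as_matrix()
print("cam in tool",(Rt.T@(P[:3,3]-s["eef_pos"])).round(1),(Rt.T@P[:3,:3]).round(2).tolist(),np.array(camera_params("wrist")["camera_matrix"]).round(0).tolist())
print("to bar grasp",(Rt.T@(np.array([514,-264,100])-s["eef_pos"])).round(1))
E
```

```text
[ 6.7305e+02 -4.7806e+01 -1.9200e-01  1.7900e+00] 2.3389670953783543
strap x [-29.6 -12.9   4.1] y [-30.3   0.6  31.2] z [59.5 64.  68.8]
housing x [55.6 67.6 81.3] y [-23.5  -1.   24.5] z [61.5 69.8 73.6]
leadin -1 21 [-38.4 -19.2  43.1]
leadin 1 12 [-39.6  20.7  50.2]
cam in tool [  70.2   -0.  -143.6] [[-0.0, -0.96, -0.27], [1.0, -0.0, 0.0], [-0.0, -0.27, 0.96]] [[373.0, 0.0, 322.0], [0.0, 373.0, 243.0], [0.0, 0.0, 1.0]]
to bar grasp [ 420.7 -228.3  130.9]
```

Request:
move_arm:
  motion:
    - [0,0,0,0.03,-0.016,0.005,0.085]
    - [0,0,0,0.08,-0.043,0.015,0.085]
    - [0,0,0,0.13,-0.07,0.025,0.085]
    - [0,0,0,0.18,-0.098,0.035,0.085]
    - [0,0,0,0.23,-0.125,0.045,0.085]
    - [0,0,0,0.28,-0.152,0.055,0.085]
    - [0,0,0,0.33,-0.179,0.065,0.085]
    - [0,0,0,0.375,-0.203,0.075,0.085]
  grip_force: 90

```text
clock: 1.1
eef_pos: [478.4, -299.9, 155.8]
tcp_rot: [-3.141, 0.0, 0.281]
contact_force: [0.7, 0.7, 0.1]
opening: 0.996
grasp_force: 0.0
```

Request:
move_arm:
  motion:
    - [0,0,0,0.03,-0.016,0.005,0.085]
    - [0,0,0,0.046,-0.025,0.006,0.085]
    - [0,0,0,0.046,-0.025,0.006,0.085]
    - [0,0,0,0.046,-0.025,0.006,0.085]

```text
clock: 1.6
eef_pos: [513.8, -265.6, 150.4]
tcp_rot: [3.141, 0.0, 0.28]
contact_force: [0.2, 1.1, -0.9]
opening: 0.997
grasp_force: 0.0
```

Run:
```python
from h import *
from scipy.spatial.transform import Rotation as R
s=sensors.sense(); print(s["eef_pos"],s["tcp_rot"],s["clock"],s["contact_force"])
im,w=cloud("wrist"); cv2.imwrite("pics/w1.png",im[...,::-1]); np.save("w1.npy",w)
p=w.reshape(-1,3); p=p[np.isfinite(p[:,2])]
q=p[(abs(p[:,0]-547)<90)&(abs(p[:,1]+254)<60)&(p[:,2]>24)&(p[:,2]<40)]
q=q[np.abs(q[:,:2]-np.median(q[:,:2],0)).max(1)<75]
r=cv2.minAreaRect(q[:,:2].astype(np.float32)); print(len(q),np.round(r[0],1),np.round(r[1],1),r[2],np.median(q[:,2]))
print("jig vis",((abs(p[:,0]-673)<60)&(abs(p[:,1]+48)<40)).sum())
```

```text
[ 513.80738093 -265.60353407  150.43407716] [3.14137935e+00 3.20516632e-04 2.80263648e-01] 1.6 [ 0.22761397  1.11845028 -0.93334338]
6308 [ 549.1 -254. ] [129.5  23.9] 16.628782272338867 31.052525150753212
jig vis 1219
```

View pics/w1.png

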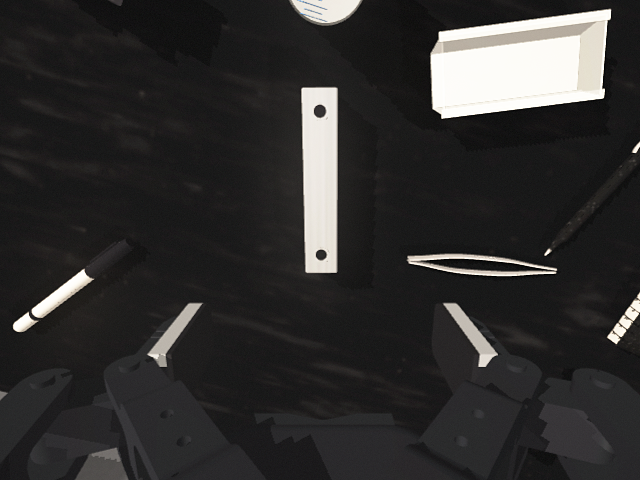

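The wrist view shows the bar at (320,180), 23.9 wide and 31 high, so it is the slim bar. The tweezers start at (408,260), so I go down with the fingers opened less.

Request:
move_arm:
  motion:
    - [0,0,-0.01,0.002,-0.001,0.03,0.05]
    - [0,0,-0.01,0.002,-0.001,0.07,0.05]
    - [0,0,-0.01,0.002,-0.001,0.11,0.05]
    - [0,0,-0.01,0.002,-0.001,0.135,0.05]
    - [0,0,-0.01,0.002,-0.001,0.145,0.05]
    - [0,0,-0.01,0.002,-0.001,0.145,0.02]
    - [0,0,-0.01,0.002,-0.001,0.145,0.01]
    - [0,0,-0.01,0.002,-0.001,0.145,0.01]
  grip_force: 90

```text
clock: 2.65
eef_pos: [516.7, -263.7, 6.4]
tcp_rot: [3.14, -0.001, 0.291]
contact_force: [-0.6, -0.6, 3.8]
opening: 0.26
grasp_force: 89.0
```

Request:
move_arm:
  motion:
    - [0,0,0,0,0,0,0.01]
    - [0,0,0,0,0,0,0.01]

```text
clock: 2.9
eef_pos: [516.7, -263.7, 6.3]
tcp_rot: [3.14, -0.001, 0.291]
contact_force: [-1.9, -1.5, 7.2]
opening: 0.262
grasp_force: 89.4
```

Request:
move_arm:
  motion:
    - [0,0,0,0,0,-0.01,0.01]
    - [0,0,0,0,0,-0.03,0.01]
    - [0,0,0,0,0,-0.06,0.01]
    - [0,0,0,0,0,-0.09,0.01]
    - [0,0,0,0,0,-0.105,0.01]
    - [0,0,0,0,0,-0.11,0.01]
    - [0,0,0.05,0.005,-0.02,-0.11,0.01]
    - [0,0,0.12,0.01,-0.05,-0.11,0.01]

```text
clock: 3.9
eef_pos: [511.0, -212.2, 114.6]
tcp_rot: [-3.141, 0.001, 0.168]
contact_force: [0.3, -0.5, -2.7]
opening: 0.261
grasp_force: 88.4
```

Request:
move_arm:
  motion:
    - [0,0,0.08,0.012,-0.03,0,0.01]
    - [0,0,0.16,0.022,-0.065,0,0.01]
    - [0,0,0.24,0.034,-0.1,0,0.01]
    - [0,0,0.31,0.044,-0.13,0,0.01]
    - [0,0,0.35,0.054,-0.16,0,0.01]
    - [0,0,0.363,0.06,-0.182,0,0.01]
    - [0,0,0.363,0.062,-0.19,0,0.01]
    - [0,0,0.363,0.062,-0.19,0,0.01]

```text
clock: 4.9
eef_pos: [539.9, -14.7, 114.8]
tcp_rot: [3.141, 0.001, -0.191]
contact_force: [0.4, 0.8, -2.7]
opening: 0.264
grasp_force: 88.5
```

```bash
cat > look.py <<'E'
import sys
from h import *
n=sys.argv[1]
s=sensors.sense(); print(s["eef_pos"].round(1),s["tcp_rot"].round(4),s["clock"],s["contact_force"].round(1),s["grasp_force"],s["opening"])
im,w=cloud("wrist"); cv2.imwrite(f"pics/{n}.png",im[...,::-1]); np.save(n+".npy",w)
p=w.reshape(-1,3); p=p[np.isfinite(p[:,2])]
q=p[(abs(p[:,0]-673)<120)&(abs(p[:,1]+48)<90)]
q=q[tojig(q,[673,-47.8,-.192,1])[:,0]>-60]
r=jigfit(q[::7] if len(q)>20000 else q[::3],[673,-47.8,-.192,0]); print("jig",r.x.round(3),round(r.fun,2)); jigreport(q,r.x)
# bar: points in tool frame ahead of fingers, top surface plane
from scipy.spatial.transform import Rotation as R
Rt=R.from_euler("xyz",s["tcp_rot"]).as_matrix()
t=(p-s["eef_pos"])@Rt
b=t[(abs(t[:,1])<25)&(t[:,0]>20)&(t[:,0]<105)&(t[:,2]<-15)&(t[:,2]>-40)]
x,y,z=b.T
print("bar n",len(b),"x max",np.percentile(x,99.5).round(1),"top z",np.median(z).round(1),"slope z/x",np.polyfit(x,z,1)[0].round(4),"width",np.percentile(y,[1,99]).round(1))
e=[(xx,.5*(np.percentile(y[k],2)+np.percentile(y[k],98))) for xx in range(25,95,5) if (k:=abs(x-xx)<2.5).sum()>30]
m=np.polyfit(*zip(*e),1); print("bar centreline y = %.4f x + %.2f"%tuple(m))
E
python3 look.py w2
```

```text
[539.9 -14.7 114.8] [ 3.1413e+00  9.0000e-04 -1.9100e-01] 4.9 [ 0.4  0.8 -2.7] 88.47052931785583 0.2635442781648502
jig [ 6.7406e+02 -4.7841e+01 -1.9100e-01  1.0840e+00] 2.63
strap x [-29.6 -16.5  -8.3] y [-30.6  -4.1  31. ] z [62.  64.1 68.6]Traceback (most recent call last):
  File "look.py", line 9, in <module>
    r=jigfit(q[::7] if len(q)>20000 else q[::3],[673,-47.8,-.192,0]); print("jig",r.x.round(3),round(r.fun,2)); jigreport(q,r.x)
                                                                                                                ~~~~~~~~~^^^^^^^
  File "h.py", line 36, in jigreport
    ho=(q[:,2]>60)&(q[:,2]<74)&(abs(q[:,0]-69)<22)&(abs(q[:,1])<60); print("housing x",f(ho,0),"y",f(ho,1),"z",f(ho,2))
                                                                                       ~^^^^^^
  File "h.py", line 34, in <lambda>
    q=tojig(p,a); f=lambda m,k:np.percentile(q[m][:,k],[2,50,98]).round(1)
                               ~~~~~~~~~~~~~^^^^^^^^^^^^^^^^^^^^^
    return _quantile_unchecked(
        a, q, axis, out, overwrite_input, method, keepdims, weights)
    return _ureduce(a,
                    func=_quantile_ureduce_func,
    ...<5 lines>...
                    overwrite_input=overwrite_input,
                    method=method)
    r = func(a, **kwargs)
    result = _quantile(arr,
                       quantiles=q,
    ...<2 lines>...
                       out=out,
                       weights=wgt)
    slices_having_nans = np.isnan(arr[-1, ...])
                                  ~~~^^^^^^^^^
IndexError: index -1 is out of bounds for axis 0 with size 0
```

View pics/w2.png

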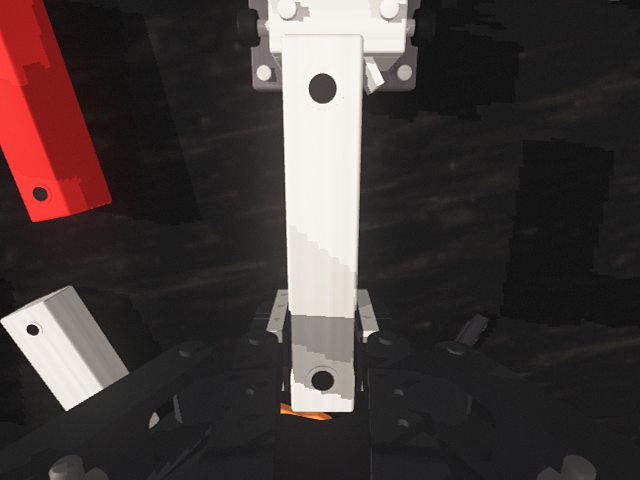

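The wrist view shows the bar held straight, with its end at about (323,38), offset about 7 mm from the gate at (340,30). I back off, line up and lower it.

Request:
move_arm:
  motion:
    - [0,0,0,-0.02,0.003,0,0.01]
    - [0,0,0,-0.04,0.006,0,0.01]
    - [0,0,0,-0.047,0.007,0.02,0.01]
    - [0,0,0,-0.047,0.007,0.05,0.01]
    - [0,0,0,-0.047,0.007,0.075,0.01]
    - [0,0,0,-0.047,0.007,0.087,0.01]
    - [0,0,0,-0.047,0.007,0.087,0.01]
    - [0,0,0,-0.047,0.007,0.087,0.01]

```text
clock: 5.95
eef_pos: [493.4, -12.9, 29.0]
tcp_rot: [-3.141, -0.001, -0.192]
contact_force: [0.5, -0.0, -0.7]
opening: 0.265
grasp_force: 88.5
```

```bash
sed -i 's/    ho=(q/    ho=(q/; s/f=lambda m,k:np.percentile(q\[m\]\[:,k\],\[2,50,98\]).round(1)/f=lambda m,k:np.percentile(q[m][:,k],[2,50,98]).round(1) if m.any() else None/' h.py; python3 look.py w3
```

```text
[493.4 -12.9  29. ] [-3.1414e+00 -1.0000e-03 -1.9250e-01] 5.95 [ 0.5 -0.  -0.7] 88.4892475605011 0.2647223016143119
jig [ 6.65296e+02 -4.79080e+01 -2.33000e-01  7.66000e-01] 0.49
strap x None y None z None
housing x None y None z None
bar n 19287 x max 98.4 top z -24.5 slope z/x -0.0003 width [-11.9  11.4]
bar centreline y = -0.0000 x + -0.25
```

View pics/w3.png

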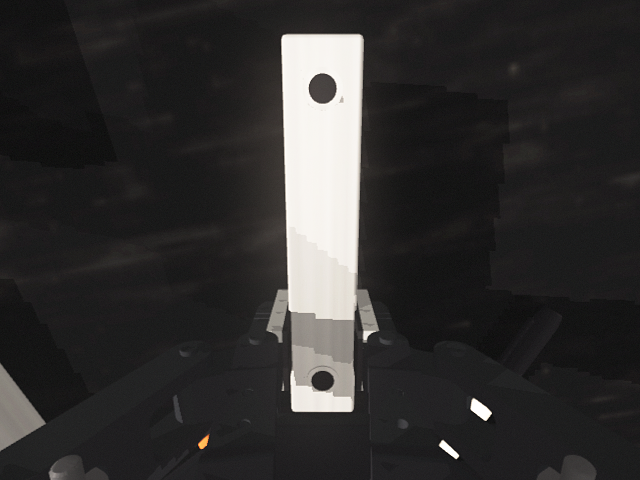

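The bar sits square in the fingers, its end centred at (322,35), with the jig out of view ahead. I lower it 3 mm and advance up to the flared plates.

Request:
move_arm:
  motion:
    - [0,0,0,0,0,0.002,0.01]
    - [0,0,0,0.008,0,0.003,0.01]
    - [0,0,0,0.018,0,0.003,0.01]
    - [0,0,0,0.028,0,0.003,0.01]
    - [0,0,0,0.036,0,0.003,0.01]
    - [0,0,0,0.04,0,0.003,0.01]
    - [0,0,0,0.04,0,0.003,0.01]
    - [0,0,0,0.04,0,0.003,0.01]

```text
clock: 7.0
eef_pos: [531.5, -20.2, 25.2]
tcp_rot: [3.142, 0.001, -0.192]
contact_force: [0.2, 0.3, -1.9]
opening: 0.264
grasp_force: 88.5
```

```bash
python3 look.py w4
python3 - <<'E'
from h import *
w=np.load("w4.npy"); p=w.reshape(-1,3); p=p[np.isfinite(p[:,2])]
q=tojig(p,[673.5,-47.85,-.192,0])
for a,b in((58,66),(6,18)):
    m=(q[:,2]>a)&(q[:,2]<b)&(q[:,0]>-60)&(abs(q[:,1])<80); m&= (a>20)|(q[:,2]<17)
    print(a,b,m.sum(), m.any() and np.percentile(q[m],[1,50,99],axis=0).round(1).tolist())
E
```

```text
[531.5 -20.2  25.2] [ 3.1415e+00  6.0000e-04 -1.9220e-01] 7.0 [ 0.2  0.3 -1.9] 88.48874688148499 0.2638497708083269
jig [ 6.74302e+02 -4.73290e+01 -1.85000e-01  1.06400e+00] 2.02
strap x None y None z None
housing x None y None z None
leadin -1 1317 [-40.1 -19.4  39.4]
leadin 1 1333 [-39.9  19.4  39.5]
bar n 20207 x max 104.6 top z -24.6 slope z/x -0.0026 width [-21.2  20.6]
bar centreline y = -0.0002 x + -0.24
58 66 0 False
6 18 7557 [[-39.8, -48.4, 6.9], [-33.8, 0.8, 13.1], [-26.5, 49.0, 16.9]]
```

View pics/w4.png

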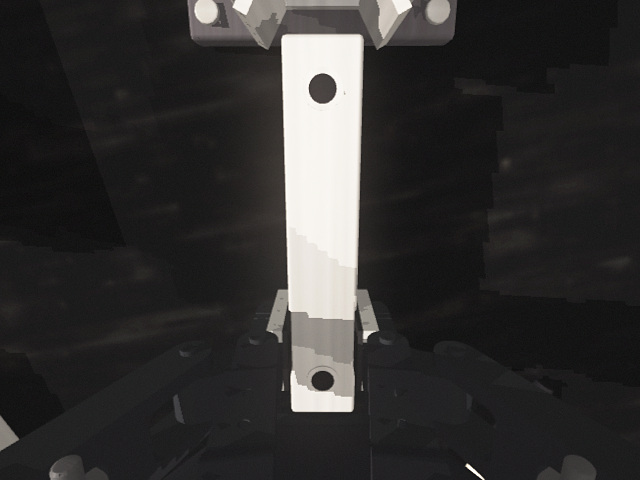

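The bar end at (322,38) is centred between the two flared plates at (265,25) and (385,25), and its height is right. I go on into the throat.

Request:
move_arm:
  motion:
    - [0,0,0,0.005,0,0,0.01]
    - [0,0,0,0.012,0,0,0.01]
    - [0,0,0,0.02,0,0,0.01]
    - [0,0,0,0.028,0,0,0.01]
    - [0,0,0,0.036,0,0,0.01]
    - [0,0,0,0.044,0,0,0.01]
    - [0,0,0,0.05,0,0,0.01]
    - [0,0,0,0.05,0,0,0.01]

```text
clock: 8.05
eef_pos: [581.6, -29.9, 25.3]
tcp_rot: [-3.142, -0.0, -0.192]
contact_force: [0.1, -0.4, -2.5]
opening: 0.259
grasp_force: 88.5
```

Request:
move_arm:
  motion:
    - [0,0,0,0.003,0,0,0.01]
    - [0,0,0,0.006,0,0,0.01]
    - [0,0,0,0.009,0,0,0.01]
    - [0,0,0,0.012,0,0,0.01]
    - [0,0,0,0.012,0,0,0.01]
    - [0,0,0,0.012,0,0,0.01]

```text
clock: 8.8
eef_pos: [592.4, -32.0, 25.2]
tcp_rot: [3.142, 0.001, -0.192]
contact_force: [-3.8, 0.5, -0.4]
opening: 0.261
grasp_force: 88.7
```

Request:
move_arm:
  motion:
    - [0,0,0,0.002,0,0,0.01]
    - [0,0,0,0.004,0,0,0.01]
    - [0,0,0,0.006,0,0,0.01]
    - [0,0,0,0.006,0,0,0.01]
    - [0,0,0,0.006,0,0,0.01]
    - [0,0,0,0.006,0,0,0.01]

```text
clock: 9.55
eef_pos: [597.2, -33.0, 25.0]
tcp_rot: [3.141, 0.003, -0.192]
contact_force: [-8.0, 2.0, 2.5]
opening: 0.259
grasp_force: 89.0
```

Run:
```python
from h import *
F=[]
for i in range(8):
    s=sensors.sense(); F.append(s["contact_force"]); im,w=cloud("top")
    if i in(0,7): print(s["eef_pos"].round(2),s["tcp_rot"].round(4),s["grasp_force"],s["clock"])
F=np.array(F); print("push",-(F@[.9816,-.1908,0]).round(1),F.mean(0).round(1))
a=np.array([673.3,-47.7,-.192,1.5]); p=w[140:235,340:425].reshape(-1,3); p=p[np.isfinite(p[:,2])]; q=tojig(p,a)
for n,m in dict(scalebar=(abs(q[:,1]-17.5)<6)&(q[:,0]>18)&(q[:,0]<54)&(q[:,2]>70),hi=(q[:,2]>72)&(abs(q[:,1])<14)&(q[:,0]>10)&(q[:,0]<52)).items(): print(n,q[m].round(0).tolist()[:40])
im,w=cloud("wrist"); cv2.imwrite("pics/w5.png",im[...,::-1])
im,w=cloud("scene"); cv2.imwrite("pics/s5.png",cv2.resize(im[195:265,255:355,::-1],None,fx=7,fy=7,interpolation=cv2.INTER_CUBIC))
```

```text
[597.22 -33.03  24.99] [ 3.1413e+00  3.1000e-03 -1.9220e-01] 89.02945160865784 9.55
[597.24 -33.01  25.01] [ 3.1413e+00  3.0000e-03 -1.9210e-01] 89.02892589569092 9.9
push [8.2 8.8 8.3 7.9 8.7 8.3 9.5 8.3] [-8.2  2.3  2.5]
scalebar [[54.0, 19.0, 74.0], [53.0, 17.0, 77.0], [51.0, 19.0, 75.0], [52.0, 16.0, 72.0], [49.0, 18.0, 73.0], [49.0, 16.0, 77.0], [46.0, 20.0, 73.0], [46.0, 18.0, 76.0], [46.0, 16.0, 77.0], [43.0, 20.0, 77.0], [44.0, 17.0, 75.0], [44.0, 16.0, 80.0], [41.0, 19.0, 75.0], [41.0, 17.0, 79.0], [39.0, 19.0, 77.0], [40.0, 16.0, 74.0], [37.0, 18.0, 77.0], [37.0, 16.0, 76.0], [34.0, 20.0, 75.0], [34.0, 18.0, 78.0], [33.0, 16.0, 83.0], [32.0, 20.0, 75.0], [33.0, 17.0, 74.0], [33.0, 15.0, 74.0], [30.0, 19.0, 75.0], [30.0, 17.0, 77.0], [25.0, 19.0, 85.0], [26.0, 17.0, 83.0], [30.0, 12.0, 71.0], [25.0, 18.0, 79.0], [25.0, 16.0, 78.0], [23.0, 20.0, 72.0], [23.0, 18.0, 76.0], [23.0, 16.0, 79.0]]
hi [[27.0, 11.0, 88.0], [28.0, 8.0, 85.0], [29.0, 6.0, 80.0], [27.0, 9.0, 73.0]]
```

View pics/w5.png

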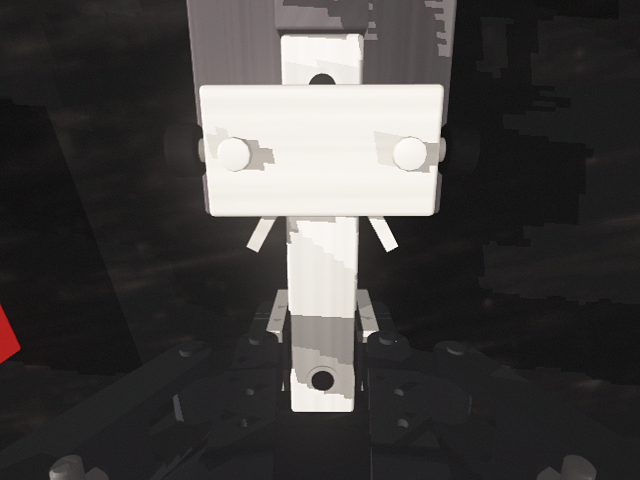

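View pics/s5.png

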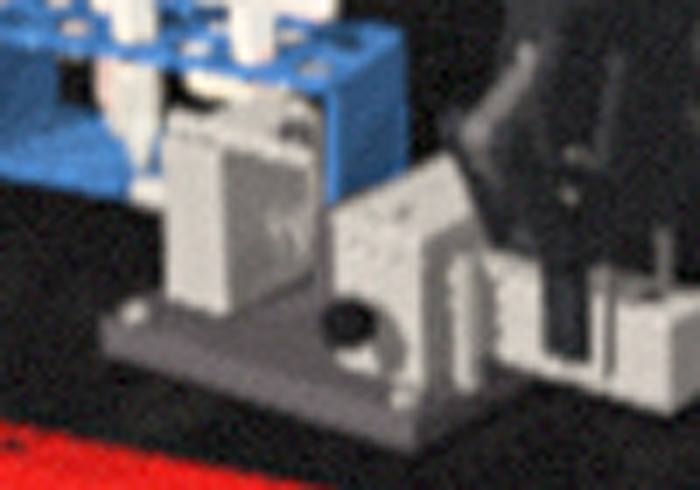

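The wrist view shows the bar through the gate, its end meeting the stop at (322,35); the scene crop shows it level in the throat. The push is about 8.4 N and the blade is near x 28 mm, so I advance a little more.

Request:
move_arm:
  motion:
    - [0,0,0,0.001,0,0,0.01]
    - [0,0,0,0.0018,0,0,0.01]
    - [0,0,0,0.0018,0,0,0.01]
    - [0,0,0,0.0018,0,0,0.01]
    - [0,0,0,0.0018,0,0,0.01]
    - [0,0,0,0.0018,0,0,0.01]

```text
clock: 10.8
eef_pos: [598.6, -33.3, 24.9]
tcp_rot: [3.141, 0.004, -0.192]
contact_force: [-9.7, 2.3, 3.8]
opening: 0.26
grasp_force: 89.1
```

Run:
```python
from h import *
F=[]
for i in range(10):
    s=sensors.sense(); F.append(s["contact_force"]); im,w=cloud("top")
F=np.array(F); print("push",-(F@[.9816,-.1908,0]).round(1),F.mean(0).round(1),s["eef_pos"].round(2),s["clock"])
u=tojig(np.array([s["eef_pos"]]),[673.5,-47.7,-.192,0]); print("TCP jig",u.round(1),"bar x",u[0,0]+33.4)
m=abs(np.array(s["qvel"])).max(); print(m)
for n,(u0,u1,v0,v1) in dict(A=(210,252,228,296),B=(268,304,250,318),beaker=(438,478,176,214),bottle=(234,270,154,190)).items():
    p=w[v0:v1,u0:u1].reshape(-1,3); p=p[p[:,2]>12]; q=p[p[:,2]>np.percentile(p[:,2],80)-6]
    print(n,np.round(cv2.minAreaRect(q[:,:2].astype(np.float32))[0],1))
if 8<=-(F.mean(0)@[.9816,-.1908,0])<=12 and m<.02: print(order.sign_off())
```

```text
push [ 9.9 10.2  9.7  9.4  9.5 10.8 10.2  9.6 10.1  9.2] [-9.6  2.3  3.8] [598.6  -33.31  24.96] 11.25
TCP jig [[-76.3  -0.2  25. ]] bar x -42.86859321548638
0.0020774987956958574
A [518.3 306.6]
B [473.  177.5]
beaker [ 655.  -161.2]
bottle [726.  261.1]
the job is handed in; nothing more can be done
None
```

Run:
```python
from h import *
im,w=cloud("scene"); w0=np.load("scene0.npy")
for a in(w0,w):
    p=a[180:228,325:360].reshape(-1,3); p=p[(p[:,2]>20)&(p[:,2]<80)&(np.hypot(p[:,0]-679,p[:,1]+220)<60)]; print(len(p),np.median(p,0).round(1))
```

```text
the job is handed in; nothing more can be done
```

The job is handed in: the slim bar is in the throat, still gripped, pressing the stop with about 10 N (9.2–10.8 N measured). The wide bar, tall bar and bottle read as unmoved, but the last beaker reading was about 63 mm off its start. That is probably the arm in the top camera's view, since I kept well clear of the beaker, but I couldn't re-check after hand-in.

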